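Load the filter cassette through the spring flap of the cellar climate unit

ROBOT

A 6-joint arm with a two-finger parallel gripper is mounted at the origin on the work surface. World frame = base frame: x ahead of the robot, y to its left, z up, the work surface at z = 0. Lengths are in mm, angles in rad, forces in N, time in s.
With the tool pointing down it reaches from about 400 to 925 mm from the base axis. Payload 12.5 kg.
Tool frame: the origin (TCP) lies midway between the tips of the shut fingers; the grasp point (between the pads) lies 19 mm behind it (env.tcp_to_grasp is the distance from the TCP to the grasp point, in mm); z points along the fingers, y is the line along which they close (so a half turn about z gives the same grasp; the last joint's range is limited). The gripper opens to 95 mm and grips with 3 to 60 N. Pads are 20 mm wide; open, the fingers measure 119 mm over their backs; the gripper's body (75 mm by 180 mm) begins 59 mm behind the grasp point.
Start: joints at [1.153, 0.491, 1.559, -0, 1.092, -0.106], TCP at [191.716, 594.888, 214.661] pointing down, gripper open.
Joint ranges: [-3.1, 3.1], [-0.84, 2.19], [0.05, 2.79], [-1.13, 4.28], [0.06, 2.93], [-2.69, 2.69]. Speed limits (rad/s): [2.22, 2.22, 2.79, 3.14, 3.14, 3.14].

INTERFACE

Orientations are given as [roll, pitch, yaw] about the fixed x, y, z axes, in that order (R = Rz(yaw) Ry(pitch) Rx(roll)).
In Python, from cell import env gives the robot as it stands. The module is installed in compiled form; this text tells all that it offers.
- The arm moves only by the tool step_arm, never from a script. Its argument "plan" is a list that holds one entry, the list of rows, each a list of 5 numbers: the shift along the tool's x, y, z in mm, then the turn about the tool's z in degrees, then the opening, from -1 (shut) to 1 (fully open). A call has 1 to 8 rows; each row is the pose to reach, as a shift and turn from the pose commanded when the call began, along the tool's axes at that moment; what a row does not reach only later rows make up. A row lasts 1/12 s, in which the tool goes at most 41.7 mm and 7.16 degrees, less where a joint would pass 70% of its speed; a pose out of reach is approached as far as the arm can. A call with a gripper value outside its range is refused whole. The fingers move at their own pace and stop on an object; the grip force is fixed at half the most. Time passes only in rows, so rows that repeat a pose let the fingers close. It gives the time, the measured TCP pose, the force, the opening and the grip force at its end, in the units of the state.
- env.state(): the state, without advancing time (a new reading comes with each control period).
- env.read_camera(name): name is "scene" or "top"; returns the picture (400x640x3 uint8, blue, green, red); there is no depth.
- env.get_calibration(name): a dict with "K" (3x3 intrinsics, pixels), "D" ([k1, k2, p1, p2, k3] as OpenCV has them; the pictures are not rectified), "extrinsics" (4x4, takes a point from world to camera coordinates). Camera axes: x right, y up, looking along -z (the intrinsics and any distortion apply to the point x, -y, -z); pixel columns grow to the right and rows downward; lengths in mm; the calibration is good to about 2 mm. A picture is of the moment at which its call begins. get_calibration takes no time and is no camera call.
- env.job_done(): hands the job in; it is judged then, once.
The state is a dict: "t": time; "joints": joint angles; "qvel": joint speeds; "tau": joint torques, N m; "eef_pos": TCP position; "tcp_rot": TCP orientation; "ft_force": force on the tool from outside, world axes, zero at the start; "moment": the same for the moment, N m; "opening": opening from 0.0 (shut) to 1.0 (fully open); "grip_force": force on a finger pad.
Only numpy, scipy, OpenCV 4.12 (cv2) and the standard library are available. Lean on these libraries where they do the work, as an engineer would, in place of code of your own. Each camera call takes 0.05 s, during which the arm holds its last target. There are 200 camera calls.

TASK

Put the filter cassette into the loading lane of the climate unit, cut corner towards the flap's hinge side, and set it down in front of the closed flap. Then slide it through the spring flap and on until you feel it press gently but definitely on the sprung buffer at the back, without ramming the buffer, so that the flap has swung shut behind it. Let go and leave the cassette sitting flat and straight in the lane, and do not disturb the things standing around.

Things in the scene. Friction and masses are not known exactly. Their poses are not given: they have to be found in the camera images.
- unit: Grey climate unit, fixed. Origin on the table under the shut flap's plane, on the lane's centre line; x = loading direction, y left, z up. Base plate x -95 to 275 mm, y +-56 mm; its top is the lane floor, z = 12 mm. Lane 56 mm wide, open above and in front, walls 8 mm thick, 24 mm high over the floor (left wall set back to y = 42 at x -6 to 62, for the flap). Casing x 195 to 275, 78 mm high.
- load_spot (a point): Point on the lane floor, on the centre line, 48 mm in front of the shut flap: set the cassette down with its origin here (within 10 mm along the lane), nose to the flap.
- flap (a joint): Steel spring flap across the lane, upright hinge at the left: plate 56 mm long, 4 mm thick, top 24 mm over the lane floor. Angle in rad: 0 = shut, grows as it swings inwards to the left, up to 1.5. Spring 0.03 Nm shut, 0.09 Nm wide open; the cassette needs about 2 to 12 N to go through. It springs shut behind the cassette once the cassette's origin is some 97 mm past the flap plane.
- flap_hinge (a point): On the flap's upright hinge axis, 36 mm left of the lane's centre line, 13 mm above the lane floor; axes as those of the unit.
- stop_block: Dark steel block at the back end of the lane, 14 mm thick, 40 mm wide, 30 mm high, fixed to the unit 187 mm past the flap plane; origin: centre of its underside, on the lane floor. It carries on a rod a black rubber buffer, 30 mm wide, 22 mm high, centred on the lane and facing the flap (see buffer_zone).
- buffer_zone (a point): Point on the lane floor, centre line, 112 mm past the flap plane. How far the buffer sticks out is not measured: it meets the cassette when the cassette's origin is 10 mm before to 10 mm past this point, and must be felt for. It gives 1 mm per 2.5 N: 5 to 12 N on it for half a second seats the cassette, over 20 N damages it. Sliding alone takes 2 to 9 N, more under load.
- cassette: Black filter cassette, about 0.2 to 0.45 kg, loose: body 80 mm long (x), 50 mm wide (y), 30 mm high, origin at the centre of its underside, x to its nose. The front left corner (+x, +y) is cut off at 45 degrees over 25 mm. On top an upright grip fin, 40 mm long (x), 12 mm thick (y), from 30 to 64 mm over the underside, its middle 18 mm behind the origin: take it from above, fingers left and right.
- nose (a point): Middle of the cassette's flat nose face, which spans only the right half of its width: 40 mm ahead of the cassette's origin, 12.5 mm to the right, 15 mm above the underside.
- candlestick: Bystander: dark iron candlestick with a pale candle, 80 mm across, 158 mm tall, loose; origin under its centre. Leave alone.
- bowl: Bystander: small white bowl, 100 mm across, 45 mm high, loose; origin under its centre. Leave alone.
- wine: Bystander: green wine bottle, 74 mm across, 290 mm tall, upright and loose; origin under its centre. Leave alone.
- coaster: Bystander: round cork coaster, 96 mm across, 12 mm thick, loose; origin under its centre. Leave alone.
Mind the look-alikes: they are no part of the job. There is more than one size of the cassette; the job needs the largest.

How it is judged (in metres and radians):
On the way, in this order (a step that is already met when the one before it is completed fails the run):
1. the cassette stands on the lane floor in front of the shut flap, nose towards it (x of cassette in the frame of unit between -0.062 and -0.034 m and y of cassette in the frame of unit between -0.006 and 0.006 m and z of cassette in the frame of unit below 0.0145 m and value of joint flap below 0.12 rad and angle between the x axis of cassette and the x axis of unit, either way round below 0.12 rad and x of nose in the frame of unit above -0.03 m), for 0.15 s.
2. the cassette, on the lane floor, holds the flap wide open as it passes (value of joint flap above 1 rad and x of cassette in the frame of unit between 0.01 and 0.1 m and z of cassette in the frame of unit below 0.02 m), for 0.1 s.
3. the cassette is pressed on the rear buffer with more than 3 N, the flap shut behind it (contact force between cassette and stop_block above 3 N and value of joint flap below 0.1 rad and x of cassette in the frame of unit above 0.095 m), for 0.3 s.
At the end, for the whole second after the job is handed in: The cassette lies behind the flap at the back of the lane, nose foremost (origin 96 to 130 mm past the flap plane, within 6 mm of the centre line and 0.12 rad of the lane direction), flat on the lane floor, at rest and let go, and the flap is shut (under 0.08 rad) (x of cassette in the frame of unit between 0.096 and 0.13 m and y of cassette in the frame of unit between -0.006 and 0.006 m and z of cassette in the frame of unit below 0.0145 m and angle between cassette's own z axis and vertical below 0.06 rad and angle between the x axis of cassette and the x axis of unit, either way round below 0.12 rad and value of joint flap below 0.08 rad and linear speed of cassette below 0.01 m/s and x of nose in the frame of unit above 0.13 m); the robot touches nothing.
It fails at once if the buffer is rammed with more than 20 N (contact force between cassette and stop_block above 20 N).
It fails at once if a bystander is moved by more than 20 mm (distance of any of candlestick, bowl, wine, coaster from where it was at the start of the episode above 0.02 m).
It also fails if it takes over 61 s, if anything falls off the work surface, if the arm or the gripper's body presses on something with over 40 N, if the wrist force passes 120 N, or if a joint passes its speed limit or range.

## Working session

There is one attempt and no reset: what is moved stays moved. The work goes in short steps, Python scripts to look and compute and a tool call to move; the robot and the scene stay as the last step left them, time stands still between calls to the robot, and variables do not carry over. Pictures are saved under pics/ and viewed, at most 14 in all, crops included, and the job is handed in when it is done.

Besides the shell and the picture viewer there is one more tool, called after "Emit:" by a JSON object that holds its "name" and its "arguments". step_arm: Moves the arm, as the interface text tells. Its arguments: {"type":"object","properties":{"plan":{"type":"array"}},"required":["plan"]}

```bash
mkdir -p pics
python3 - <<'E'
from cell import env
import cv2,json
for n in("scene","top"):
    cv2.imwrite(f"pics/{n}0.png",env.read_camera(n)); c=env.get_calibration(n); print(n,c)
print(env.state())
E
```

```text
scene {'K': array([[387.56696652,   0.        , 316.87519112],
       [  0.        , 387.56696652, 202.93012985],
       [  0.        ,   0.        ,   1.        ]]), 'D': array([-0.06433227,  0.        ,  0.        ,  0.        ,  0.        ]), 'extrinsics': array([[-7.61992698e-01,  6.47413169e-01, -1.49438166e-02,
         4.46524325e+02],
       [-5.55339536e-01, -6.41405498e-01,  5.29336365e-01,
         2.85813127e+02],
       [ 3.33114287e-01,  4.11649337e-01,  8.48280434e-01,
        -1.35619084e+03],
       [ 0.00000000e+00,  0.00000000e+00,  0.00000000e+00,
         1.00000000e+00]])}
top {'K': array([[455.7178628 ,   0.        , 316.25423074],
       [  0.        , 455.7178628 , 197.49518361],
       [  0.        ,   0.        ,   1.        ]]), 'D': array([0.03982498, 0.        , 0.        , 0.        , 0.        ]), 'extrinsics': array([[ 1.07405357e-02, -9.99941993e-01,  8.06833529e-04,
        -1.05939467e+01],
       [ 9.86950637e-01,  1.07306311e-02,  1.60665158e-01,
        -6.09083386e+02],
       [-1.60664496e-01, -9.29325005e-04,  9.87008640e-01,
        -1.26873429e+03],
       [ 0.00000000e+00,  0.00000000e+00,  0.00000000e+00,
         1.00000000e+00]])}
{'t': 0.1, 'joints': array([ 1.15341955e+00,  4.91488260e-01,  1.55940623e+00,  4.28616974e-06,
        1.09167755e+00, -1.05641405e-01]), 'qvel': array([ 9.61966057e-05, -1.24873342e-03, -3.02418729e-03,  1.97658315e-03,
        2.01314692e-03, -2.52672110e-04]), 'tau': array([ 2.75680140e-03, -6.13626909e+01, -2.58606470e+01,  6.94040372e-02,
        4.70383256e-02, -5.64366985e-05]), 'eef_pos': array([191.60757748, 594.67602048, 214.12092218]), 'tcp_rot': array([-3.14061913e+00, -1.07051762e-04,  2.82985525e+00]), 'ft_force': array([ 0.00723608, -0.3321311 ,  0.07298401]), 'moment': array([-0.01712711, -0.00881463, -0.01132089]), 'grip_force': 0.0, 'opening': 1.0001449607339505}
```

View pics/top0.png

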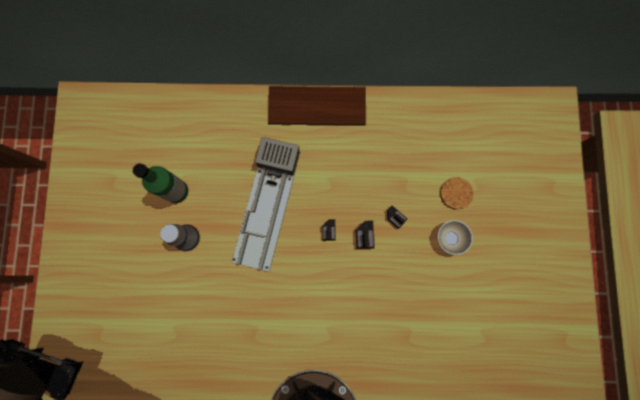

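View pics/scene0.png

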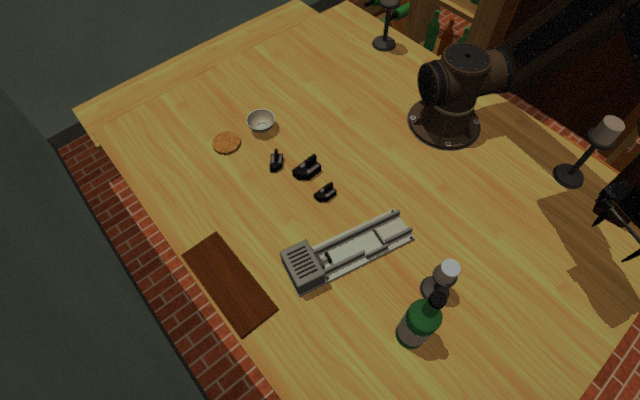

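The top view shows the unit at about (265,205), with its casing away from the robot. Three cassettes lie at (329,230), (365,235) and (397,217), and the middle one is the largest. I'll enlarge the unit and the cassettes.

Run:
```python
import cv2,numpy as np
t=cv2.imread("pics/top0.png");s=cv2.imread("pics/scene0.png")
a=cv2.resize(t[130:280,225:425],None,fx=4,fy=4,interpolation=cv2.INTER_CUBIC)
cv2.imwrite("pics/topc.png",cv2.convertScaleAbs(a,alpha=1.3,beta=25))
a=cv2.resize(s[140:300,255:425],None,fx=3.7,fy=3.7,interpolation=cv2.INTER_CUBIC)
cv2.imwrite("pics/scenec.png",cv2.convertScaleAbs(a,alpha=1.3,beta=25))
```

```text
(no output)
```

View pics/topc.png

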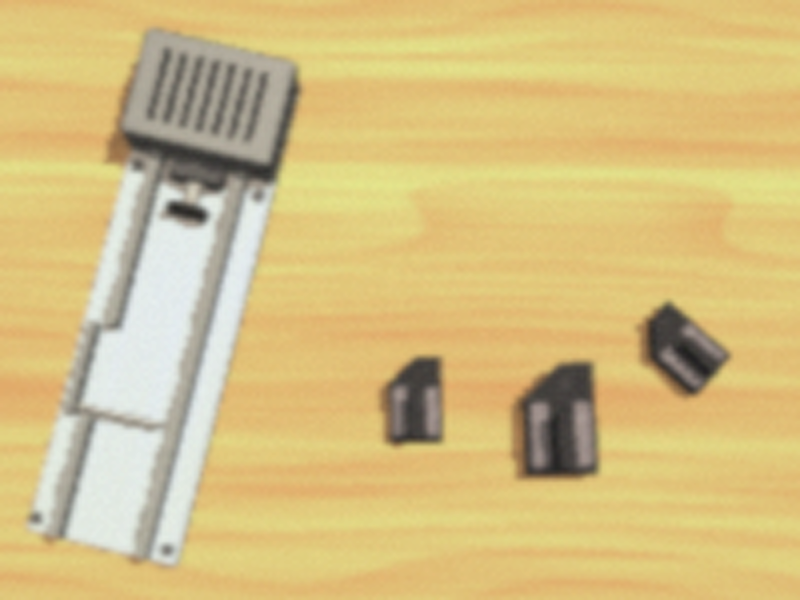

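The enlarged top view shows these features (crop pixels):
- **Base plate:** front corners at (27,528) and (178,564).
- **Casing top:** corners at (150,28), (299,66), (122,132) and (275,167).
- **Flap:** runs from (80,410) to (165,427).
- **Big cassette:** nose up, cut corner up-left, outline x 520–597, y 363–475.

View pics/scenec.png

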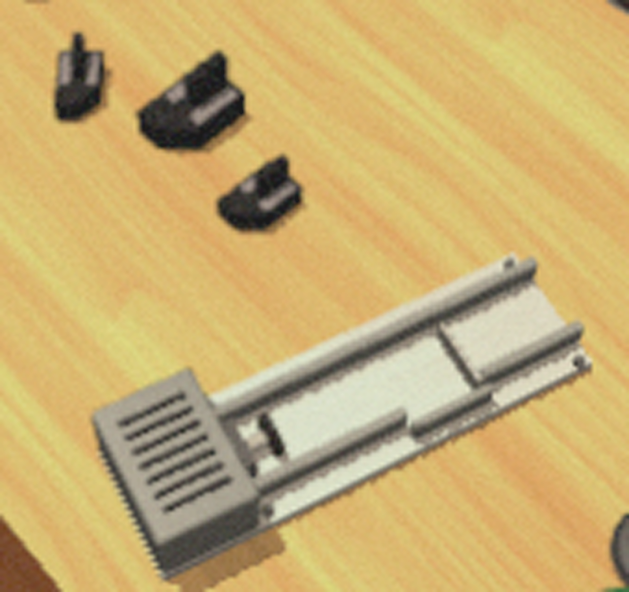

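The scene view agrees: the casing is on the left and the front of the lane on the right. The base plate's front corners are at (590,368) and (515,255), and the big cassette is at (192,105) with its nose towards lower left. Next I'll fit the poses from both cameras.

```bash
cat > h.py <<'E'
import numpy as np,cv2
from scipy.optimize import least_squares,minimize
from cell import env
C={n:env.get_calibration(n) for n in("scene","top")}
def proj(n,P):
    c=C[n];E=c["extrinsics"];Q=np.asarray(P,float)@E[:3,:3].T+E[:3,3]
    return cv2.projectPoints(Q*[1,-1,-1],np.zeros(3),np.zeros(3),c["K"],c["D"])[0][:,0]
def place(P,x,y,a,z=0):
    c,s=np.cos(a),np.sin(a);return np.asarray(P,float)@np.array([[c,s,0],[-s,c,0],[0,0,1]])+[x,y,z]
body=np.array([[-40,-25],[40,-25],[40,0],[15,25],[-40,25]]);fin=np.array([[-38,-6],[2,-6],[2,6],[-38,6]])
ex=lambda p,a,b:np.vstack([np.c_[p,np.full(len(p),h)] for h in(a,b)])
CAS=[ex(body,0,30),ex(fin,30,64)]
def sil(n,x,y,a,z,S=4):
    m=np.zeros((400*S,640*S),np.uint8)
    for p in CAS: cv2.fillConvexPoly(m,cv2.convexHull(np.round((proj(n,place(p,x,y,a,z))+.5)*S-.5).astype(np.int32)),1)
    return cv2.resize(m.astype(np.float32),(640,400),interpolation=cv2.INTER_AREA)
def fitcas(imgs,x0,rois,z,off=None):
    T={}
    for n,im in imgs.items():
        f=im.astype(float);m=np.clip(1-(f[...,2]-f[...,0]-12)/30,0,1)  # wood: red>>blue
        w=np.zeros((400,640));r=rois[n];w[r[1]:r[3],r[0]:r[2]]=1;T[n]=(m,w)
    f=lambda p:sum((np.abs(sil(n,p[0],p[1],p[2]/100,z)-T[n][0])*T[n][1]).sum() for n in T)
    r=minimize(f,[x0[0],x0[1],x0[2]*100],method="Nelder-Mead",options=dict(initial_simplex=np.array([x0[0],x0[1],x0[2]*100])+np.array([[0,0,0],[12,0,0],[0,12,0],[0,0,15]]),xatol=.05,fatol=.01))
    return r.x*[1,1,.01],r.fun
E
cat > m.py <<'E'
from h import *
t=lambda p:(np.array(p)+.5)/4-.5+[225,130]
s=lambda p:(np.array(p)+.5)/3.7-.5+[255,140]
for H in(78,90):
  cas=[[275,56,H],[275,-56,H],[195,56,H],[195,-56,H]]
  M=cas+[[-95,56,12],[-95,-56,12],[0,-20,36]]
  ob={"top":t([(150,28),(299,66),(122,132),(275,167),(27,528),(178,564),(165,427)]),
    "scene":s([(160,545),(95,412),(262,490),(191,370),(590,368),(515,255),(441,326)])}
  for ns in(["top"],["scene"],["top","scene"]):
    r=least_squares(lambda p:np.concatenate([(proj(n,place(M,*p))-ob[n]).ravel() for n in ns]),[600,100,-.2],loss="soft_l1",x_scale=[1,1,.01])
    print(H,ns,r.x.round(3),r.cost.round(2),r.fun.reshape(-1,2).round(1).tolist())
im={n:cv2.imread(f"pics/{n}0.png") for n in("top","scene")}
roi={"top":(348,212,381,257),"scene":(289,150,324,184)}
for ns in(["top"],["scene"],["top","scene"]): print(ns,fitcas({n:im[n] for n in ns},(560,-110,0),roi,0))
E
python3 m.py
```

```text
78 ['top'] [ 5.01690e+02  1.62522e+02 -2.33000e-01] 1.96 [[0.2, -0.5], [0.6, -0.9], [-0.0, -0.2], [-0.4, 0.3], [0.4, 0.7], [0.0, 1.0], [-1.1, -0.3]]
78 ['scene'] [ 5.03977e+02  1.69133e+02 -2.35000e-01] 3.72 [[-0.7, 0.6], [-1.4, 0.1], [0.2, 1.6], [-0.0, -1.1], [1.3, -0.8], [0.3, 0.0], [0.3, -0.7]]
78 ['top', 'scene'] [ 5.02305e+02  1.65298e+02 -2.33000e-01] 11.45 [[-0.8, -0.7], [-0.4, -1.1], [-1.0, -0.5], [-1.3, 0.0], [-0.5, 0.4], [-0.9, 0.8], [-2.1, -0.5], [-1.0, -0.7], [-1.7, -1.0], [-0.2, 0.3], [-0.4, -2.2], [0.7, -2.1], [-0.3, -1.2], [-0.2, -1.9]]
90 ['top'] [ 4.99990e+02  1.62266e+02 -2.37000e-01] 3.73 [[0.2, -1.1], [0.9, -1.3], [-0.2, -0.7], [-0.2, 0.1], [0.4, 1.1], [-0.0, 1.7], [-1.1, 0.4]]
90 ['scene'] [ 5.05255e+02  1.70148e+02 -2.24000e-01] 3.86 [[-0.4, 0.5], [-1.7, -0.2], [0.7, 1.1], [-0.2, -1.8], [1.2, -0.7], [-0.1, 0.3], [0.2, -0.2]]
90 ['top', 'scene'] [ 5.02229e+02  1.65801e+02 -2.30000e-01] 21.76 [[-1.6, -1.9], [-0.9, -2.3], [-1.9, -1.4], [-1.9, -0.9], [-0.6, 0.5], [-1.0, 0.8], [-2.2, -0.5], [-1.0, -2.1], [-2.0, -2.7], [0.1, -1.2], [-0.4, -4.0], [0.8, -2.1], [-0.2, -1.1], [-0.1, -1.8]]
['top'] (array([572. , -62. ,  -0.6]), np.float64(412.66666666666663))
['scene'] (array([ 498.70915494, -147.97613921,    0.66850335]), np.float64(188.67083333333332))
['top', 'scene'] (array([608., -66.,   0.]), np.float64(845.1666666666666))
```

```bash
sed -i 's/(560,-110,0)/(500,-145,0)/' m.py; python3 m.py | tail -3
```

```text
['top'] (array([ 5.05863614e+02, -1.46141052e+02,  7.29189642e-02]), np.float64(62.199999999999996))
['scene'] (array([ 5.05052971e+02, -1.44199586e+02,  1.08972831e-01]), np.float64(57.300000000000004))
['top', 'scene'] (array([ 5.06309593e+02, -1.44572285e+02,  7.70879010e-02]), np.float64(121.92083333333332))
```

```bash
cat > g.py <<'E'
import sys,numpy as np
from cell import env
# usage: g.py x y z a(lane yaw of grip)  -> tool shift from measured pose
s=env.state();p=s["eef_pos"];w=s["tcp_rot"][2]
print("t",round(s["t"],2),"pos",p.round(1),"a",round((w-np.pi+1)%(2*np.pi)-1,4),"rp",s["tcp_rot"][:2].round(4),"F",s["ft_force"].round(1),"open",round(s["opening"],3))
if len(sys.argv)>1:
    x,y,z,a=map(float,sys.argv[1:5]);d=np.array([x,y,z])-p
    da=(a+np.pi-w+np.pi)%(2*np.pi)-np.pi
    print("shift",round(d@[np.cos(w),np.sin(w),0],1),round(d@[np.sin(w),-np.cos(w),0],1),round(-d[2],1),"turn",round(-np.degrees(da),2))
E
python3 g.py 440 150 200 0.08
```

```text
t 0.1 pos [191.6 594.7 214.1] a -0.3117 rp [-3.1406e+00 -1.0000e-04] F [ 0.  -0.3  0.1] open 1.0
shift -372.8 -347.1 14.1 turn -22.44
```

Emit:
{"name": "step_arm", "arguments": {"plan": [[[-372,-347,10,-22.5,1],[-372,-347,10,-22.5,1],[-372,-347,10,-22.5,1],[-372,-347,10,-22.5,1],[-372,-347,10,-22.5,1],[-372,-347,10,-22.5,1],[-372,-347,10,-22.5,1],[-372,-347,10,-22.5,1]]]}}

```text
t: 0.77
eef_pos: [353.3, 303.9, 208.1]
tcp_rot: [3.142, -0.0, -3.06]
ft_force: [1.1, 0.5, -0.1]
opening: 1.005
grip_force: 0.0
```

```bash
python3 g.py 488 -146 150 0.08
```

```text
t 0.77 pos [353.3 303.9 208.1] a 0.0813 rp [ 3.1416 -0.    ] F [ 1.1  0.5 -0.1] open 1.005
shift -97.8 -459.3 58.1 turn 0.07
```

Emit:
{"name": "step_arm", "arguments": {"plan": [[[-98,-440,50,0,1],[-98,-440,50,0,1],[-98,-440,50,0,1],[-98,-440,50,0,1],[-98,-440,50,0,1],[-98,-440,50,0,1],[-98,-440,50,0,1],[-98,-440,50,0,1]]]}}

```text
t: 1.43
eef_pos: [450.9, -12.9, 171.1]
tcp_rot: [3.141, 0.0, -3.061]
ft_force: [0.1, 0.5, 0.2]
opening: 1.001
grip_force: 0.0
```

```bash
python3 g.py 488 -146 110 0.08
```

```text
t 1.43 pos [450.9 -12.9 171.1] a 0.0808 rp [3.1415 0.    ] F [0.1 0.5 0.2] open 1.001
shift -26.3 -135.7 61.1 turn 0.04
```

Emit:
{"name": "step_arm", "arguments": {"plan": [[[-24,-122,55,0,1],[-24,-122,55,0,1],[-24,-122,55,0,1],[-24,-122,55,0,1],[-24,-122,55,0,1],[-24,-122,55,0,1],[-24,-122,55,0,1],[-24,-122,55,0,1]]]}}

```text
t: 2.1
eef_pos: [484.5, -129.1, 117.1]
tcp_rot: [-3.141, 0.001, -3.059]
ft_force: [0.0, -0.6, -0.4]
opening: 1.003
grip_force: 0.0
```

```bash
python3 g.py 488 -146 37 0.08
python3 - <<'E'
from h import *
im=env.read_camera("top");cv2.imwrite("pics/top1.png",im)
a=im[180:280,310:420];cv2.imwrite("pics/top1c.png",cv2.convertScaleAbs(cv2.resize(a,None,fx=5,fy=5,interpolation=cv2.INTER_CUBIC),alpha=1.5,beta=25))
E
```

```text
t 2.1 pos [ 484.5 -129.1  117.1] a 0.0825 rp [-3.1414e+00  7.0000e-04] F [ 0.  -0.6 -0.4] open 1.003
shift -2.1 -17.1 80.1 turn 0.14
```

View pics/top1c.png

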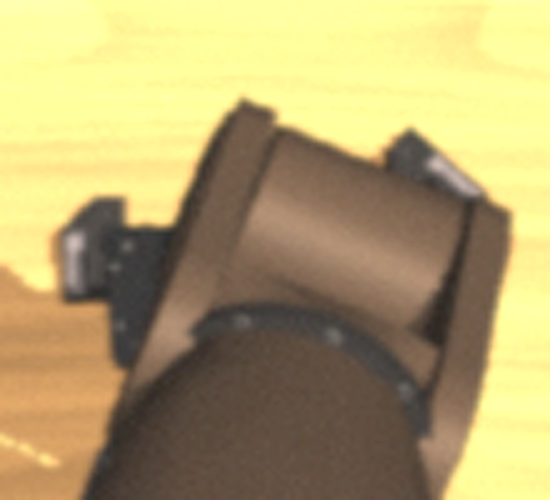

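The arm hides the cassette from the top camera, so I'll move over the fin and descend, then check with the scene camera.

Emit:
{"name": "step_arm", "arguments": {"plan": [[[-2,-17,0,0,1],[-2,-17,0,0,1],[-2,-17,20,0,1],[-2,-17,40,0,1],[-2,-17,40,0,1],[-2,-17,40,0,1]]]}}

```text
t: 2.65
eef_pos: [487.6, -146.4, 76.4]
tcp_rot: [3.141, -0.001, -3.06]
ft_force: [0.6, -0.4, 0.8]
opening: 1.002
grip_force: 0.0
```

```bash
python3 g.py 488 -146 37 0.08
python3 - <<'E'
from h import *
im=env.read_camera("scene");cv2.imwrite("pics/s1.png",im)
a=im[110:210,250:370];cv2.imwrite("pics/s1c.png",cv2.convertScaleAbs(cv2.resize(a,None,fx=6,fy=6,interpolation=cv2.INTER_CUBIC),alpha=1.6,beta=30))
E
```

```text
t 2.65 pos [ 487.6 -146.4   76.4] a 0.0816 rp [ 3.1407e+00 -1.3000e-03] F [ 0.6 -0.4  0.8] open 1.002
shift -0.4 0.3 39.4 turn 0.09
```

View pics/s1c.png

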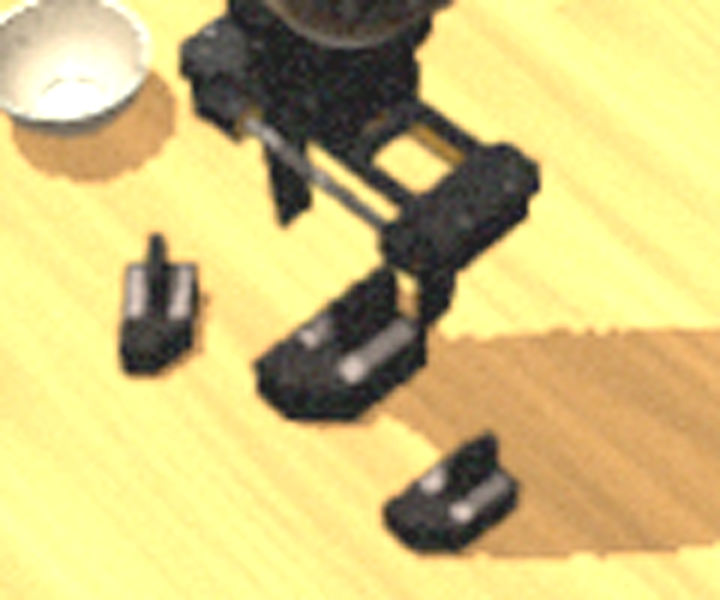

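The fingers, at about (290,200) and (435,300), straddle the fin of the big cassette at (340,350). I'll descend and grip.

Emit:
{"name": "step_arm", "arguments": {"plan": [[[0,0,20,0,1],[0,0,39,0,1],[0,0,39,0,1],[0,0,39,0,-1],[0,0,39,0,-1],[0,0,39,0,-1],[0,0,39,0,-1],[0,0,39,0,-1]]]}}

```text
t: 3.37
eef_pos: [488.2, -147.3, 38.1]
tcp_rot: [-3.141, 0.001, -3.061]
ft_force: [-0.2, -0.7, -0.2]
opening: 0.705
grip_force: 0.0
```

Emit:
{"name": "step_arm", "arguments": {"plan": [[[0,0,0,0,-1],[0,0,0,0,-1],[0,0,0,0,-1],[0,0,0,0,-1],[0,0,0,0,-1],[0,0,0,0,-1]]]}}

```text
t: 3.87
eef_pos: [487.9, -147.2, 37.3]
tcp_rot: [3.141, -0.0, -3.061]
ft_force: [0.1, -0.4, 0.4]
opening: 0.292
grip_force: 0.0
```

Emit:
{"name": "step_arm", "arguments": {"plan": [[[0,0,0,0,-1],[0,0,0,0,-1],[0,0,0,0,-1],[0,0,0,0,-1],[0,0,0,0,-1],[0,0,0,0,-1]]]}}

```text
t: 4.37
eef_pos: [487.8, -147.1, 37.3]
tcp_rot: [3.141, -0.0, -3.061]
ft_force: [-1.2, 1.0, -0.5]
opening: 0.128
grip_force: 30.0
```

Emit:
{"name": "step_arm", "arguments": {"plan": [[[0,0,-20,0,-1],[0,0,-40,0,-1],[0,0,-60,0,-1],[0,0,-80,0,-1],[0,0,-80,0,-1],[0,0,-80,0,-1]]]}}

```text
t: 4.87
eef_pos: [488.2, -147.3, 117.6]
tcp_rot: [-3.141, 0.001, -3.061]
ft_force: [-0.5, 0.5, -3.9]
opening: 0.126
grip_force: 30.0
```

```bash
python3 g.py 430 175 130 -0.233
```

```text
t 4.87 pos [ 488.2 -147.3  117.6] a 0.081 rp [-3.1408e+00  1.4000e-03] F [-0.5  0.5 -3.9] open 0.126
shift 31.9 326.0 -12.4 turn 17.99
```

Gripped (30 N) and lifted; the weight reads about 3.9 N. Now I'll move above the loading spot.

Emit:
{"name": "step_arm", "arguments": {"plan": [[[25,331,-12,18,-1],[25,331,-12,18,-1],[25,331,-12,18,-1],[25,331,-12,18,-1],[25,331,-12,18,-1],[25,331,-12,18,-1],[25,331,-12,18,-1],[25,331,-12,18,-1]]]}}

```text
t: 5.53
eef_pos: [435.9, 177.1, 127.8]
tcp_rot: [-3.141, -0.002, 2.908]
ft_force: [1.4, 0.1, -3.6]
opening: 0.122
grip_force: 30.0
```

```bash
python3 g.py 438 180 130 -0.233
```

```text
t 5.53 pos [435.9 177.1 127.8] a -0.2335 rp [-3.1407e+00 -1.8000e-03] F [ 1.4  0.1 -3.6] open 0.122
shift -1.4 3.4 -2.2 turn -0.03
```

Emit:
{"name": "step_arm", "arguments": {"plan": [[[-1,3,20,0,-1],[-1,3,44,0,-1],[-1,3,44,0,-1],[-1,3,44,0,-1]]]}}

```text
t: 5.87
eef_pos: [437.8, 177.8, 83.7]
tcp_rot: [-3.14, -0.004, 2.908]
ft_force: [-0.2, -0.0, -3.7]
opening: 0.122
grip_force: 30.0
```

```bash
python3 g.py 438 180 85 -0.233
cat > look.py <<'E'
import sys
from h import *
# look.py tag zunder unitx unity a : overlay of predicted cassette (green, from TCP) and unit lines (red)
tag,zu=sys.argv[1],float(sys.argv[2]);U=list(map(float,sys.argv[3:6]))
s=env.state();p=s["eef_pos"];a=s["tcp_rot"][2]-np.pi
o=p[:2]+18*np.array([np.cos(a),np.sin(a)])
L=[[[-95,y,z],[187,y,z]] for y in(-28,28,-36) for z in(12,36)]+[[[-95,y,z],[-95,-y,z]] for y,z in((56,12),)]+[[[-95,y,12],[275,y,12]] for y in(56,-56)]+[[[195,-56,78],[195,56,78]],[[275,-56,78],[275,56,78]],[[195,56,78],[275,56,78]],[[195,-56,78],[275,-56,78]],[[0,-20,36],[0,36,36]]]
for n,r,f in(("scene",(305,130,435,280),5.5),("top",(205,120,325,280),5)):
    if len(sys.argv)>6 and n not in sys.argv[6:]: continue
    im=env.read_camera(n);cv2.imwrite(f"pics/{tag}{n}.png",im)
    c=cv2.convertScaleAbs(cv2.resize(im[r[1]:r[3],r[0]:r[2]],None,fx=f,fy=f,interpolation=cv2.INTER_CUBIC),alpha=1.4,beta=25)
    q=lambda P:np.round((proj(n,P)-r[:2]+.5)*f-.5).astype(int)
    for l in L: A,B=q(place(l,*U));cv2.line(c,A.tolist(),B.tolist(),(0,0,255),1,cv2.LINE_AA)
    b=q(place(CAS[0],o[0],o[1],a,zu))
    for k in(b[:5],b[5:]): cv2.polylines(c,[k],True,(0,255,0),1,cv2.LINE_AA)
    if c.shape[0]>600 or c.shape[1]>800:c=c[:600,:800]
    cv2.imwrite(f"pics/{tag}{n}c.png",c);print(c.shape)
E
python3 look.py a 48 503 167 -0.234 scene
```

```text
t 5.87 pos [437.8 177.8  83.7] a -0.2331 rp [-3.1396 -0.0038] F [-0.2 -0.  -3.7] open 0.122
shift 0.3 2.2 -1.3 turn -0.01
(600, 715, 3)
```

View pics/ascenec.png

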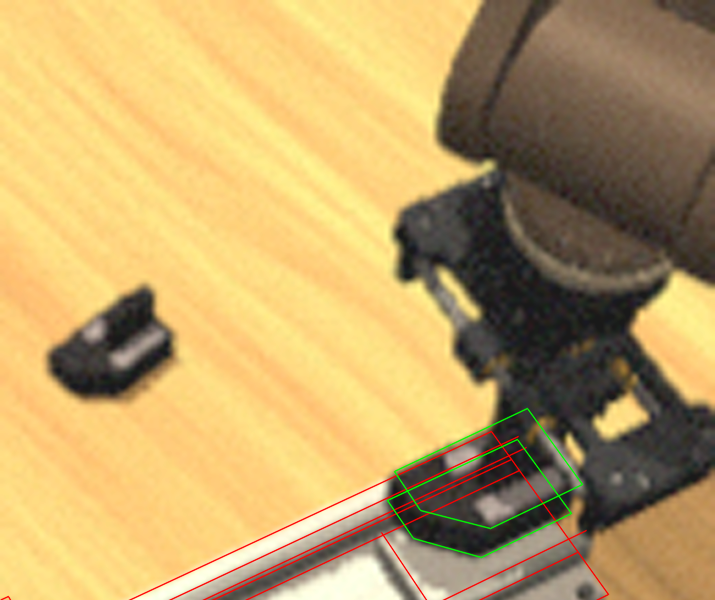

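The predicted outline (green) matches the held cassette to about 1–2 mm. I'll refine the unit pose with a silhouette fit on the unobstructed first pictures.

```bash
cat > u.py <<'E'
import h
from h import *
def box(x0,x1,y0,y1,z0,z1): return ex(np.array([[x0,y0],[x1,y0],[x1,y1],[x0,y1]]),z0,z1)
im={n:cv2.imread(f"pics/{n}0.png") for n in("top","scene")}
roi={"top":(226,130,305,278),"scene":(272,202,420,298)}
h.CAS=[ex(body,0,30),ex(fin,30,64)]
rc={"top":(348,212,381,257),"scene":(289,150,324,184)}
for k in (["top"],["scene"],["top","scene"]):
    for W in(56,):
        h.CAS=[box(-95,275,-56,56,0,12),box(195,275,-W,W,0,78),box(-95,195,-36,-28,12,36),box(-95,-6,28,36,12,36),box(62,195,28,36,12,36)]
        r=[fitcas({n:im[n] for n in k},x0,roi,0) for x0 in((503,166,-.233),(500,163,-.24))]
        print(k,W,[(a.round(3).tolist(),round(b,1)) for a,b in r])
# residual map
x=r[0][0]
for n in im:
    f=im[n].astype(float);m=np.clip(1-(f[...,2]-f[...,0]-12)/30,0,1);q=roi[n]
    s=h.sil(n,*x,0);d=np.dstack([m,s,s])[q[1]:q[3],q[0]:q[2]]*255
    cv2.imwrite(f"pics/res{n}.png",cv2.resize(d.astype(np.uint8),None,fx=4,fy=4,interpolation=cv2.INTER_NEAREST))
a=cv2.imread("pics/restop.png");b=cv2.imread("pics/resscene.png");b=cv2.resize(b,(480,311))
c=np.zeros((600,800,3),np.uint8);c[:592,:316]=a;c[:311,320:]=b;cv2.imwrite("pics/res.png",c)
E
python3 u.py
```

```text
['top'] 56 [([501.994, 165.276, -0.231], np.float64(274.3)), ([502.793, 164.775, -0.23], np.float64(270.5))]
['scene'] 56 [([503.893, 166.277, -0.225], np.float64(906.5)), ([501.964, 166.215, -0.217], np.float64(906.5))]
['top', 'scene'] 56 [([502.978, 165.997, -0.232], np.float64(1197.5)), ([503.207, 165.587, -0.227], np.float64(1184.4))]
```

View pics/res.png

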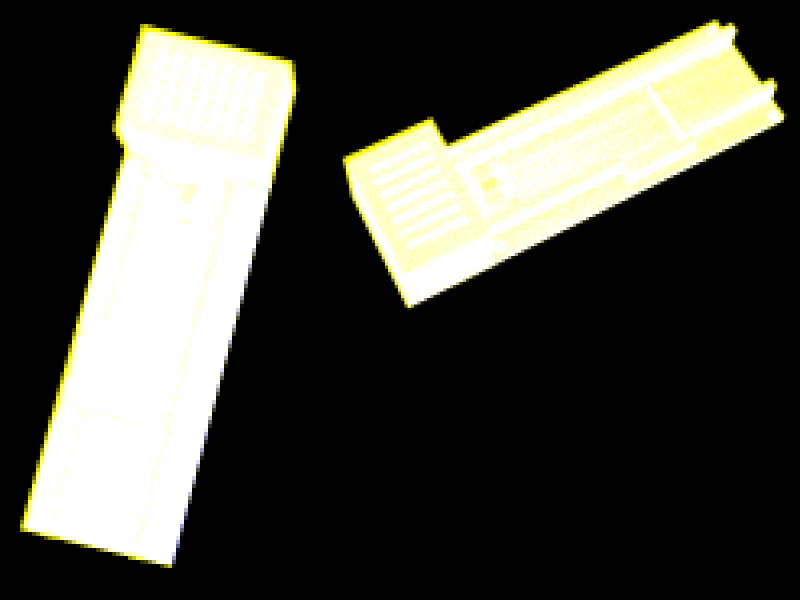

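The silhouette residuals are thin and even, and both cameras agree, so the unit is at about (502.5, 165.2), yaw −0.230. I'll line up and lower the cassette, watching the forces.

```bash
python3 g.py 436.3 180.7 66 -0.230
```

```text
t 5.92 pos [438.5 177.6  84.7] a -0.2338 rp [-3.1407e+00 -1.9000e-03] F [-0.1  0.3 -4.1] open 0.129
shift 2.9 2.5 18.7 turn -0.22
```

Emit:
{"name": "step_arm", "arguments": {"plan": [[[2.5,2.8,0,-0.2,-1],[2.5,2.8,0,-0.2,-1],[2.5,2.8,5,-0.2,-1],[2.5,2.8,10,-0.2,-1],[2.5,2.8,14,-0.2,-1],[2.5,2.8,18,-0.2,-1],[2.5,2.8,18,-0.2,-1],[2.5,2.8,18,-0.2,-1]]]}}

```text
t: 6.58
eef_pos: [436.9, 181.3, 66.9]
tcp_rot: [-3.141, -0.001, 2.912]
ft_force: [0.5, -0.1, -4.2]
opening: 0.124
grip_force: 30.0
```

```bash
python3 g.py 436.3 180.7 49.5 -0.230
```

```text
t 6.58 pos [436.9 181.3  66.9] a -0.2298 rp [-3.1413e+00 -6.0000e-04] F [ 0.5 -0.1 -4.2] open 0.124
shift 0.5 -0.7 17.4 turn 0.01
```

The cassette is between the walls without contact. I'll feel left and right to centre it.

Emit:
{"name": "step_arm", "arguments": {"plan": [[[0,1,4,0,-1],[0,2,4,0,-1],[0,3,4,0,-1],[0,3,4,0,-1]]]}}

```text
t: 6.92
eef_pos: [437.8, 184.5, 63.2]
tcp_rot: [3.141, 0.0, 2.912]
ft_force: [-0.2, 1.1, -4.3]
opening: 0.123
grip_force: 30.0
```

Emit:
{"name": "step_arm", "arguments": {"plan": [[[0,-1.5,0,0,-1],[0,-3,0,0,-1],[0,-4.5,0,0,-1],[0,-6,0,0,-1],[0,-6,0,0,-1]]]}}

```text
t: 7.33
eef_pos: [436.8, 179.0, 63.4]
tcp_rot: [3.14, 0.001, 2.911]
ft_force: [0.5, 10.2, -6.2]
opening: 0.126
grip_force: 30.0
```

Emit:
{"name": "step_arm", "arguments": {"plan": [[[0,3,0,0,-1],[0,6,0,0,-1],[0,7,0,0,-1],[0,7.5,0,0,-1],[0,7.5,0,0,-1]]]}}

```text
t: 7.75
eef_pos: [438.0, 185.4, 63.2]
tcp_rot: [-3.141, -0.0, 2.912]
ft_force: [1.1, -3.5, -3.1]
opening: 0.124
grip_force: 30.0
```

```bash
python3 g.py 437 182.1 49.5 -0.230
```

```text
t 7.75 pos [438.  185.4  63.2] a -0.2294 rp [-3.141e+00 -1.000e-04] F [ 1.1 -3.5 -3.1] open 0.124
shift 0.2 -3.4 13.7 turn 0.03
```

Emit:
{"name": "step_arm", "arguments": {"plan": [[[0,-3.5,3,0,-1],[0,-3.5,6,0,-1],[0,-3.5,9,0,-1],[0,-3.5,12,0,-1],[0,-3.5,13.5,0,-1],[0,-3.5,14,0,-1],[0,-3.5,14,0,-1]]]}}

```text
t: 8.33
eef_pos: [437.1, 182.3, 49.3]
tcp_rot: [-3.142, -0.0, 2.912]
ft_force: [-1.2, -1.6, 1.8]
opening: 0.123
grip_force: 30.0
```

```bash
python3 g.py 437 182.1 49.5 -0.230; python3 look.py b 12 502.5 166.2 -0.230 scene
```

```text
t 8.33 pos [437.1 182.3  49.3] a -0.2297 rp [-3.1416e+00 -2.0000e-04] F [-1.2 -1.6  1.8] open 0.123
shift 0.1 -0.2 -0.2 turn 0.02
(600, 715, 3)
```

View pics/bscenec.png

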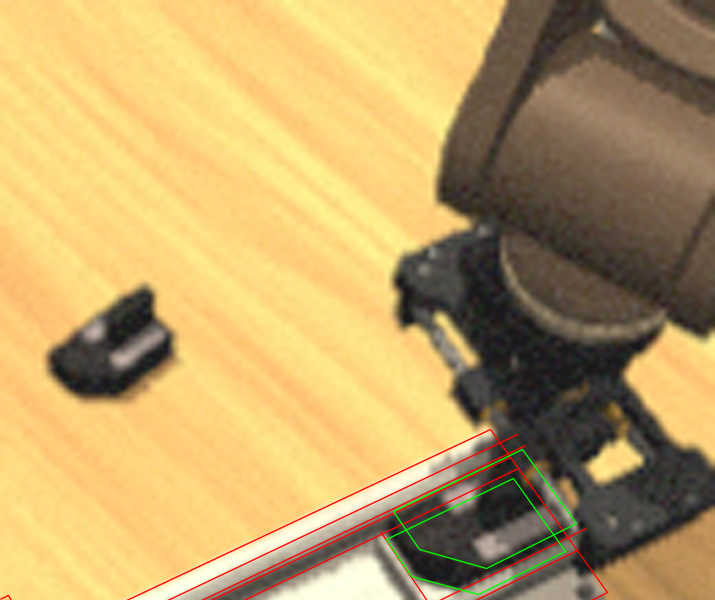

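The cassette stands on the floor just in front of the flap, with its nose at about (395,515) and the flap line from (383,535). Its origin comes out near −49 mm. Now I'll slide it in.

Emit:
{"name": "step_arm", "arguments": {"plan": [[[0,0,-0.2,0,-1],[0,0,-0.2,0,-1],[0,0,-0.2,0,-1],[-6,0,-0.2,0,-1],[-12,0,-0.2,0,-1],[-18,0,-0.2,0,-1],[-24,0,-0.2,0,-1],[-30,0,-0.2,0,-1]]]}}

```text
t: 9.05
eef_pos: [467.0, 175.2, 49.3]
tcp_rot: [-3.141, -0.001, 2.912]
ft_force: [-2.3, 0.1, -1.4]
opening: 0.124
grip_force: 30.0
```

```bash
python3 g.py
```

```text
t 9.05 pos [467.  175.2  49.3] a -0.23 rp [-3.1415e+00 -5.0000e-04] F [-2.3  0.1 -1.4] open 0.124
```

Emit:
{"name": "step_arm", "arguments": {"plan": [[[-7,0,0,0,-1],[-14,0,0,0,-1],[-21,0,0,0,-1],[-28,0,0,0,-1],[-34,0,0,0,-1],[-40,0,0,0,-1],[-40,0,0,0,-1]]]}}

```text
t: 9.63
eef_pos: [506.9, 166.0, 49.3]
tcp_rot: [3.141, 0.001, 2.911]
ft_force: [0.5, -2.9, -3.9]
opening: 0.125
grip_force: 30.0
```

```bash
python3 g.py; python3 look.py c 12 502.5 166.2 -0.230 scene
```

```text
t 9.63 pos [506.9 166.   49.3] a -0.2303 rp [3.1412e+00 1.3000e-03] F [ 0.5 -2.9 -3.9] open 0.125
(600, 715, 3)
```

View pics/cscenec.png

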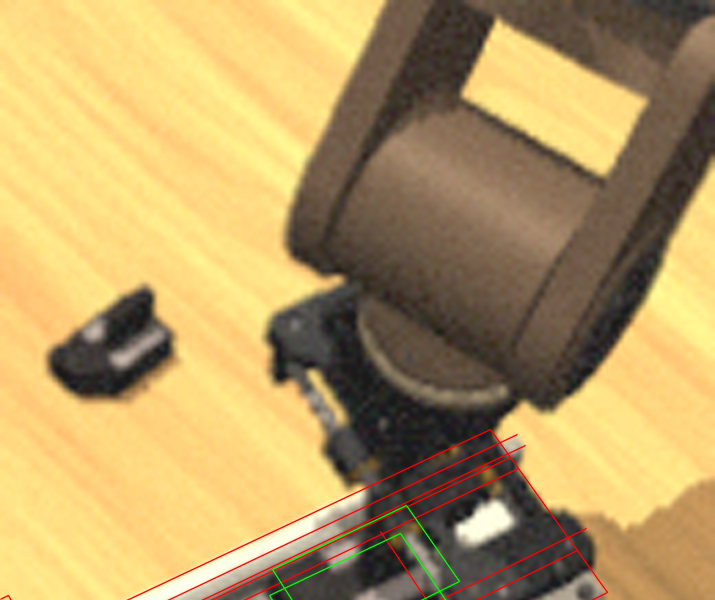

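The cassette is midway through and tracks the lane. I'll go on towards the buffer, then feel for it in small steps.

Emit:
{"name": "step_arm", "arguments": {"plan": [[[-8,0,0.2,0,-1],[-16,0,0.2,0,-1],[-24,0,0.2,0,-1],[-32,0,0.2,0,-1],[-40,0,0.2,0,-1],[-48,0,0.2,0,-1],[-54,0,0.2,0,-1],[-54,0,0.2,0,-1]]]}}

```text
t: 10.35
eef_pos: [559.8, 153.7, 49.3]
tcp_rot: [3.141, 0.002, 2.911]
ft_force: [2.2, -3.0, 0.8]
opening: 0.123
grip_force: 30.0
```

```bash
python3 g.py
```

```text
t 10.35 pos [559.8 153.7  49.3] a -0.2301 rp [3.1409e+00 2.2000e-03] F [ 2.2 -3.   0.8] open 0.123
```

Emit:
{"name": "step_arm", "arguments": {"plan": [[[-4,0,0,0,-1],[-8,0,0,0,-1],[-12,0,0,0,-1],[-16,0,0,0,-1],[-18,0,0,0,-1],[-18,0,0,0,-1]]]}}

```text
t: 10.85
eef_pos: [575.7, 149.9, 49.3]
tcp_rot: [3.141, 0.0, 2.912]
ft_force: [-2.2, -1.7, 2.7]
opening: 0.126
grip_force: 30.0
```

```bash
python3 g.py
```

```text
t 10.85 pos [575.7 149.9  49.3] a -0.2298 rp [3.1414e+00 4.0000e-04] F [-2.2 -1.7  2.7] open 0.126
```

Emit:
{"name": "step_arm", "arguments": {"plan": [[[0,0,-0.3,0,-1],[-1,0,-0.3,0,-1],[-2,0,-0.3,0,-1],[-3,0,-0.3,0,-1],[-4,0,-0.3,0,-1],[-4,0,-0.3,0,-1]]]}}

```text
t: 11.35
eef_pos: [579.8, 149.0, 49.3]
tcp_rot: [3.141, 0.0, 2.912]
ft_force: [-0.5, 0.3, -3.9]
opening: 0.122
grip_force: 30.0
```

Emit:
{"name": "step_arm", "arguments": {"plan": [[[-1,0,0,0,-1],[-2,0,0,0,-1],[-3,0,0,0,-1],[-3,0,0,0,-1]]]}}

```text
t: 11.68
eef_pos: [582.6, 148.3, 49.4]
tcp_rot: [3.141, 0.0, 2.912]
ft_force: [0.1, 1.0, -4.1]
opening: 0.124
grip_force: 30.0
```

Emit:
{"name": "step_arm", "arguments": {"plan": [[[-1,0,0,0,-1],[-2,0,0,0,-1],[-3,0,0,0,-1],[-3,0,0,0,-1]]]}}

```text
t: 12.02
eef_pos: [585.5, 147.6, 49.5]
tcp_rot: [3.141, 0.0, 2.912]
ft_force: [-0.5, 0.0, -3.2]
opening: 0.124
grip_force: 30.0
```

Emit:
{"name": "step_arm", "arguments": {"plan": [[[-1,0,0,0,-1],[-2,0,0,0,-1],[-3,0,0,0,-1],[-3,0,0,0,-1]]]}}

```text
t: 12.35
eef_pos: [588.4, 147.0, 49.5]
tcp_rot: [3.141, 0.0, 2.912]
ft_force: [-0.3, 0.3, -4.2]
opening: 0.126
grip_force: 30.0
```

Emit:
{"name": "step_arm", "arguments": {"plan": [[[-1,0,0,0,-1],[-2,0,0,0,-1],[-2,0,0,0,-1]]]}}

```text
t: 12.6
eef_pos: [590.3, 146.5, 49.5]
tcp_rot: [3.141, 0.0, 2.912]
ft_force: [-0.4, 0.4, -4.4]
opening: 0.123
grip_force: 30.0
```

Emit:
{"name": "step_arm", "arguments": {"plan": [[[-1,0,0,0,-1],[-2,0,0,0,-1],[-2,0,0,0,-1]]]}}

```text
t: 12.85
eef_pos: [592.3, 146.0, 49.5]
tcp_rot: [3.141, 0.0, 2.912]
ft_force: [-0.1, -1.1, -4.5]
opening: 0.124
grip_force: 30.0
```

Origin is at about 110 mm with no buffer contact yet, so I'll continue in 2 mm steps.

Emit:
{"name": "step_arm", "arguments": {"plan": [[[-1,0,0,0,-1],[-2,0,0,0,-1],[-2,0,0,0,-1]]]}}

```text
t: 13.1
eef_pos: [594.2, 145.6, 49.5]
tcp_rot: [3.141, 0.0, 2.912]
ft_force: [0.3, 0.4, -3.5]
opening: 0.122
grip_force: 30.0
```

Emit:
{"name": "step_arm", "arguments": {"plan": [[[-1,0,0,0,-1],[-2,0,0,0,-1],[-2,0,0,0,-1]]]}}

```text
t: 13.35
eef_pos: [595.8, 145.2, 49.4]
tcp_rot: [-3.142, -0.001, 2.912]
ft_force: [-2.2, 1.3, -3.8]
opening: 0.123
grip_force: 30.0
```

Emit:
{"name": "step_arm", "arguments": {"plan": [[[-1,0,0,0,-1],[-2,0,0,0,-1],[-2,0,0,0,-1]]]}}

```text
t: 13.6
eef_pos: [597.3, 144.8, 49.4]
tcp_rot: [-3.141, -0.002, 2.912]
ft_force: [-5.8, 0.6, -1.2]
opening: 0.125
grip_force: 30.0
```

Buffer felt at about 595 mm (origin about 113 mm), and the force is rising as expected. A little more, then hold.

Emit:
{"name": "step_arm", "arguments": {"plan": [[[-0.7,0,0,0,-1],[-1.4,0,0,0,-1],[-1.4,0,0,0,-1],[-1.4,0,0,0,-1],[-1.4,0,0,0,-1],[-1.4,0,0,0,-1],[-1.4,0,0,0,-1],[-1.4,0,0,0,-1]]]}}

```text
t: 14.27
eef_pos: [598.2, 144.6, 49.5]
tcp_rot: [-3.141, -0.002, 2.912]
ft_force: [-7.3, 2.4, 0.5]
opening: 0.125
grip_force: 30.0
```

```bash
python3 g.py; sed -i 's/(305,130,435,280),5.5/(310,180,430,280),6/' look.py; python3 look.py d 12 502.5 166.2 -0.230 scene
```

```text
t 14.27 pos [598.2 144.6  49.5] a -0.2297 rp [-3.1411e+00 -2.3000e-03] F [-7.3  2.4  0.5] open 0.125
(600, 720, 3)
```

View pics/dscenec.png

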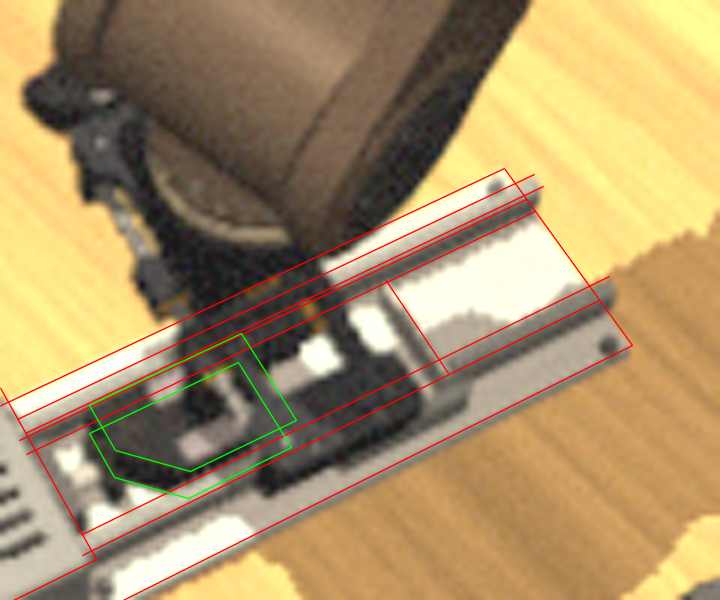

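The flap is shut behind the cassette (dark line (385,290)–(445,370)) and the nose is on the buffer at about (110,480), with 7–8 N held. I'll hold a little longer, ease the spring, and let go.

Emit:
{"name": "step_arm", "arguments": {"plan": [[[-0.3,0,0,0,-1],[-0.3,0,0,0,-1],[-0.3,0,0,0,-1],[-0.3,0,0,0,-1],[-0.3,0,0,0,-1],[-0.3,0,0,0,-1],[-0.3,0,0,0,-1],[-0.3,0,0,0,-1]]]}}

```text
t: 14.98
eef_pos: [598.3, 144.6, 49.5]
tcp_rot: [-3.141, -0.003, 2.912]
ft_force: [-7.2, 1.8, 1.6]
opening: 0.127
grip_force: 30.0
```

Emit:
{"name": "step_arm", "arguments": {"plan": [[[0.7,0,0,0,-1],[1.7,0,0,0,-1],[2.7,0,0.1,0,-1],[3,0,0.1,0,-1],[3,0,0.1,0,-1]]]}}

```text
t: 15.4
eef_pos: [596.5, 145.0, 49.4]
tcp_rot: [-3.142, -0.0, 2.912]
ft_force: [-4.1, 1.5, -1.4]
opening: 0.129
grip_force: 30.0
```

Emit:
{"name": "step_arm", "arguments": {"plan": [[[1,0,0.1,0,-1],[1.7,0,0.2,0,-1],[1.7,0,0.2,0,-1]]]}}

```text
t: 15.65
eef_pos: [595.4, 145.3, 49.3]
tcp_rot: [3.141, 0.001, 2.912]
ft_force: [-0.6, 0.3, -1.9]
opening: 0.126
grip_force: 30.0
```

Emit:
{"name": "step_arm", "arguments": {"plan": [[[0,0,0,0,-0.6],[0,0,0,0,-0.4],[0,0,0,0,-0.3],[0,0,0,0,-0.3],[0,0,0,0,-0.3],[0,0,0,0,-0.3],[0,0,0,0,-0.3]]]}}

```text
t: 16.23
eef_pos: [595.1, 145.4, 49.2]
tcp_rot: [3.141, 0.0, 2.912]
ft_force: [-1.0, 0.3, -0.5]
opening: 0.349
grip_force: 0.0
```

Emit:
{"name": "step_arm", "arguments": {"plan": [[[0,0,-10,0,-0.3],[0,0,-30,0,-0.3],[0,0,-60,0,-0.3],[0,0,-90,0,-0.3],[0,0,-120,0,-0.3],[0,0,-150,0,-0.3],[0,0,-150,0,-0.3]]]}}

```text
t: 16.82
eef_pos: [596.9, 145.7, 205.9]
tcp_rot: [3.138, 0.008, 2.912]
ft_force: [0.7, 0.2, 0.5]
opening: 0.354
grip_force: 0.0
```

Emit:
{"name": "step_arm", "arguments": {"plan": [[[180,0,0,0,-0.3],[180,0,0,0,-0.3],[180,0,0,0,-0.3],[180,0,0,0,-0.3],[180,0,0,0,-0.3],[180,0,0,0,-0.3]]]}}

```text
t: 17.32
eef_pos: [417.0, 186.9, 200.0]
tcp_rot: [3.141, 0.0, 2.914]
ft_force: [1.4, 0.6, 0.4]
opening: 0.351
grip_force: 0.0
```

```bash
python3 - <<'E'
from h import *
im=env.read_camera("scene");r=(270,180,430,300);cv2.imwrite("pics/e.png",cv2.convertScaleAbs(cv2.resize(im[r[1]:r[3],r[0]:r[2]],None,fx=5,fy=5,interpolation=cv2.INTER_CUBIC),alpha=1.4,beta=25))
E
python3 g.py
```

```text
t 17.37 pos [419.3 186.8 200.1] a -0.2283 rp [3.1408e+00 1.4000e-03] F [ 1.6 -0.2  0.5] open 0.352
```

View pics/e.png

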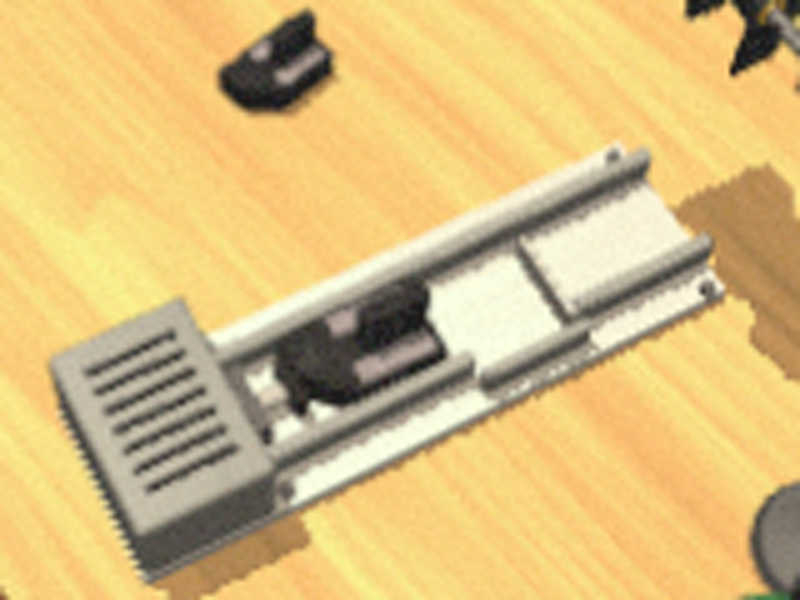

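The cassette sits flat and straight at (360,345), nose on the buffer at (295,385). The flap is shut at (520,240)–(570,320), the arm is clear and nothing else has been disturbed.

```bash
python3 -c "
from cell import env
print(env.job_done())"
```

```text
the job is handed in; nothing more can be done
None
```

I slid the large cassette through the flap onto the buffer, held about 7–8 N there and let go; the last picture shows it flat and straight with the flap shut, and I handed the job in at about 17 s with no verdict returned.

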